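# Flip a scenery panel in its indexing frame and clamp it

## Robot

A 6-joint arm with a two-finger parallel gripper is mounted at the origin on the work surface. World frame = base frame: x ahead of the robot, y to its left, z up, the work surface at z = 0. Lengths are in mm, angles in rad, forces in N, time in s.
With the tool pointing down it reaches from about 300 to 950 mm from the base axis. Payload 3.1 kg.
Tool frame: the origin (TCP) lies at the very end of the fingers, on their centre line; the grasp point (between the pads) lies 19 mm behind it; y points along the fingers, z is the direction in which the jaws open and shut, and the axes are right-handed (so a half turn about y gives the same grasp; the last joint's range is limited). The gripper opens to 85 mm and grips with 20 to 120 N. Pads are 22 mm wide; open, the fingers measure 114 mm over their backs; the gripper's body (76 mm by 85 mm) begins 54 mm behind the grasp point. The pads swing forward as they close: fully open they stand 13 mm farther back than shut.
Start: joints at [1.095, 0.308, 1.634, -0, 1.2, -0.07], TCP at [246.747, 574.237, 231.272] pointing down, gripper open.
Joint ranges: [-3.06, 3.06], [-0.79, 1.96], [0.05, 2.63], [-1.19, 4.34], [0.05, 2.64], [-2.94, 2.94]. Speed limits (rad/s): [2.79, 2.79, 3.14, 3.14, 3.14, 3.14].

## Interface

Orientations are given as a unit quaternion [w, x, y, z].
In Python, from plant import ctrl gives the robot as it stands.
- The arm moves only by the shell command python3 -m jog 'ROWS' [OPENING] [FORCE]. ROWS is JSON, a list of rows, each an object of numbers: "x", "y", "z": the shift along the tool's x, y, z as a fraction of full scale; "turn": the turn about the tool's y as a fraction of full scale. In form: [{"x": .., "y": .., "z": .., "turn": ..}, ...]. A call has 1 to 10 rows; each row shifts and turns the commanded pose from where the row before left it, along the tool's axes as they then stand; what a row does not reach is not made up. Full scale, the value 1, is 200 mm for a shift and 0.12 rad for a turn. A row lasts 1/8 s, in which the tool goes at most 62.5 mm and 10.7 degrees, less where a joint would pass 70% of its speed; a pose out of reach is approached as far as the arm can. A call with a number of a shift or a turn outside -1 to 1 is refused whole. A call with a gripper value outside its range is refused whole. OPENING is the opening, from 0 (shut) to 1 (fully open), set as the call begins (- or left out, the last holds). The fingers move at their own pace and stop on an object; FORCE is the grip in N (left out, the last holds). Time passes only in rows, so rows that do not move let the fingers close. It gives the time, the measured TCP pose, the force and the opening at its end, in the units of the state.
- ctrl.sense(): the state, without advancing time (a new reading comes with each control period).
- ctrl.grab_frame(name): name is "side" or "top"; returns a dict with "pixels" (400x640x3 uint8, blue, green, red), "camera_matrix" (3x3 intrinsics, pixels), "k1" (the pictures are not rectified: a ray, as slopes to the right and down, at radius r is drawn at 1 + k1 r^2 times it, then the intrinsics apply), "extrinsics" (4x4, takes a point from camera to world coordinates). Camera axes: x right, y down, z forward; pixel columns grow to the right and rows downward; lengths in mm; the calibration is good to about 2 mm. A picture is of the moment at which its call begins. There is no depth.
- ctrl.finish_job(): hands the job in, once; it reports no verdict.
Trained networks look in the newest picture that a camera, given by its name, has taken for a name from the list of things; names that differ only in an ending like _2 or _b are one class to them, and where a whole thing is asked for, a point or a joint stands for the part that bears it (a point fixed in the world has none). Each returns a list of dicts, best first, with "p" (0 to 1); they miss things now and then, are a little off and sometimes report something else, mostly with a low value. They report only what shows in the picture. A call takes as long as a camera call.
- ctrl.silhouettes(name, camera): "region" (400x640 bool, what is visible of it).
- ctrl.place_of(name, camera): "location" ([x, y, z] in mm, in world coordinates, good to about 4 mm: a listed point, or the origin of a listed thing).
The state is a dict: "clock": time; "joint_pos": joint angles; "joint_vel": joint speeds; "tau": joint torques, N m; "ee_pos": TCP position; "tool_rot": TCP orientation; "force": force on the tool from outside, world axes, zero at the start; "ft_torque": the same for the moment, N m; "finger_gap": finger opening in mm.
Only numpy, scipy, OpenCV 4.12 (cv2) and the standard library are available. Lean on these libraries where they do the work, as an engineer would, in place of code of your own. Each camera call takes 0.05 s, during which the arm holds its last target. There are 200 camera calls.

## Task

Turn the scenery panel over in its flip stand: with the four-spoke cross handle, top coming towards the robot's side, turn the frame half a turn, two clicks on from where it stands and no further; at the first click let go of the handle so that the frame rests there, then take the next spoke for the second click. When it has clicked in at the half turn, turn the clamp knob clockwise until it stops, let go, and leave the bottle, jar and bust standing where they are.

Things in the scene. Friction and masses are not known exactly. Their poses are not given: they have to be found in the camera images.
- stand: Fixed flip stand. Plywood base 150 (x) x 440 (y) x 12 mm; wooden uprights 140 mm high, 14 mm thick at y = +-105 mm; wooden clamp housing 68 mm wide, y -112 to -215 mm, 80 mm high. Origin: centre of the base's underside. y runs along the frame's level turning axis towards the cross handle, x away from the robot (yaw within 0.25 rad), z up.
- axle (a point): Cross handle's centre, 120 mm up, at stand y = +165 mm; axes as the stand's, not turning. Four 10 mm spokes in the x-z plane end in black barrel grips (diameter 30 mm, 36 mm long along y), their centres 80 mm from here, at 45, 135, 225 and 315 degrees plus drum angle, from +x up towards +z: at each click one grip is up and away from the robot, one up and near. 35 mm free to the upright.
- drum (a joint): Angle of the 180 x 120 mm panel frame and its cross handle, rad. Near 0 at start (ruins up); grows as the handle's top comes towards the robot (-x). Sprung clicks at 0, 1.571, 3.142, 4.712; past half-way it is drawn into the next click and rests there. Leaving a click takes up to about 0.5 N m (7 N at a grip), and turning is damped.
- clamp (a point): Centre of the clamp knob's grip on its upright turning axis: stand x = 0, y = -190 mm, 109 mm above the desk; axes as the stand's, not turning. The knob is a black bar 70 mm long, 15 mm thick, 26 mm high (96 to 122 mm above the desk), centred on the axis, on a short stem over the clamp housing (80 mm high, its collar 86 mm).
- knob (a joint): Turn of the clamp knob, rad, clockwise seen from above; 0 = loose, with the bar along the stand's x axis; hard stop at 2.2 = clamped. It starts between 0 and 0.4. Friction about 0.08 N m; stays where it is left.
- paint_bottle: Bystander: white paint dropper bottle, 34 mm in diameter, 85 mm high, loose on the desk; origin at the centre of its foot.
- water_jar: Bystander: glass jar with a steel cap, 56 mm in diameter, 75 mm high, loose; origin at the centre of its foot.
- bust: Bystander: grey unpainted miniature bust on a round foot 44 mm in diameter, 84 mm high, loose; origin at the centre of its foot.

How it is judged (in metres and radians):
On the way, in this order (a step that is already met when the one before it is completed fails the run):
1. the frame rests at the first click (quarter turn), within 0.15 rad, let go by the fingers (value of joint drum between 1.4208 and 1.7208 rad and velocity of joint drum between -0.1 and 0.1 rad/s and contact force between the fingers and stand below 0.2 N), for 0.2 s.
2. the frame rests at the second click (half turn), within 0.12 rad, let go by the fingers (value of joint drum between 3.0216 and 3.2616 rad and velocity of joint drum between -0.1 and 0.1 rad/s and contact force between the fingers and stand below 0.2 N), for 0.2 s.
3. the clamp knob is turned clockwise to its stop (beyond 1.95 rad) (value of joint knob above 1.95 rad), for 0.2 s.
At the end, for the whole second after the job is handed in: The frame rests at the half turn (joint 3.142 within 0.12 rad, still), the clamp knob is at its stop (beyond 1.95 rad of 2.2), and bottle, jar and bust stand upright (within 0.2 rad) within 30 mm of where they were (value of joint drum between 3.0216 and 3.2616 rad and velocity of joint drum between -0.1 and 0.1 rad/s and value of joint knob above 1.95 rad and distance of each of paint_bottle, water_jar, bust from where it was at the start of the episode below 0.03 m and angle between each of paint_bottle, water_jar, bust's own z axis and vertical below 0.2 rad); the robot touches nothing.
It fails at once if the frame is turned past the half turn towards the third click (beyond 3.75 rad) (value of joint drum above 3.75 rad).
It fails at once if the clamp knob is turned to its stop before the frame has reached the half turn (value of joint knob above 1.95 rad and value of joint drum below 2.9 rad).
It fails at once if the paint bottle is knocked over or pushed more than 30 mm (distance of paint_bottle from where it was at the start of the episode above 0.03 m or angle between paint_bottle's own z axis and vertical above 0.6 rad).
It fails at once if the water jar is knocked over or pushed more than 30 mm (distance of water_jar from where it was at the start of the episode above 0.03 m or angle between water_jar's own z axis and vertical above 0.6 rad).
It fails at once if the miniature bust is knocked over or pushed more than 30 mm (distance of bust from where it was at the start of the episode above 0.03 m or angle between bust's own z axis and vertical above 0.6 rad).
It also fails if it takes over 70 s, if anything falls off the work surface, if the arm or the gripper's body presses on something with over 40 N, if the wrist force passes 120 N, or if a joint passes its speed limit or range.

## Working session

There is one attempt and no reset: what is moved stays moved. The work goes in short steps, Python scripts to look and compute and a shell command to move; the robot and the scene stay as the last step left them, time stands still between calls to the robot, and variables do not carry over. Pictures are saved under pics/ and viewed, about 8 in all and at most 12, crops included, and the job is handed in when it is done.

```bash
ls; mkdir -p pics
cat > h.py <<'E'
import numpy as np, cv2
from plant import ctrl
def proj(f,P):
    T=np.linalg.inv(np.array(f["extrinsics"]));p=T[:3,:3]@np.array(P,float)+T[:3,3]
    s=p[:2]/p[2];s=s*(1+f["k1"]*(s@s));K=np.array(f["camera_matrix"]);return K[:2,:2]@s+K[:2,2]
E
python3 - <<'E'
from h import *
s=ctrl.sense();print(s)
for c in("top","side"):
    f=ctrl.grab_frame(c);cv2.imwrite(f"pics/{c}0.png",np.array(f["pixels"]))
    print(c,np.round(np.array(f["extrinsics"]),3).tolist(),np.array(f["camera_matrix"]).tolist())
    for n in("stand","axle","clamp","paint_bottle","water_jar","bust"):
        for r in ctrl.place_of(n,c)[:2]: print(c,n,np.round(r["location"],1),round(r["p"],2))
E
```

```text
pics
{'clock': 0.0, 'joint_pos': array([ 1.09531964e+00,  3.09011483e-01,  1.63520819e+00,  1.04345240e-05,
        1.19971774e+00, -6.97268652e-02]), 'joint_vel': array([ 0.00088479, -0.00144973, -0.00011836,  0.00063469,  0.00060809,
       -0.00014324]), 'tau': array([ 5.36190291e-04, -4.15279877e+01, -2.76650333e+01, -1.90573796e-04,
        1.05193566e-02,  3.86738492e-06]), 'ee_pos': array([246.34521979, 573.49056485, 230.03275302]), 'tool_rot': array([-0.69180678,  0.69340171, -0.14269992,  0.1422469 ]), 'force': array([-0.28397169,  0.52544073,  0.48931393]), 'ft_torque': array([-0.02524832,  0.00375313, -0.00757967]), 'finger_gap': 85.24196905295257}
top [[-0.005, -0.991, 0.133, 495.882], [-1.0, 0.009, 0.03, -1.943], [-0.031, -0.133, -0.991, 763.525], [0.0, 0.0, 0.0, 1.0]] [[374.43677188430274, 0.0, 322.3751176173189], [0.0, 374.43677188430274, 203.5800892865488], [0.0, 0.0, 1.0]]
top stand [540.6  34.2   1.5] 0.74
top axle [500.6 189.5 119.9] 0.92
top clamp [ 581.7 -152.3  108.6] 0.95
top paint_bottle [ 4.193e+02 -6.320e+01  2.000e-01] 0.49
top water_jar [673.4 137.4   1.9] 0.93
side [[-0.967, -0.177, 0.186, 434.051], [-0.256, 0.654, -0.712, 523.328], [0.004, -0.736, -0.677, 593.527], [0.0, 0.0, 0.0, 1.0]] [[427.31908360108696, 0.0, 317.4577079995953], [0.0, 427.31908360108696, 197.21559212322964], [0.0, 0.0, 1.0]]
side stand [535.4  31.9  -1.2] 0.58
side axle [500.1 185.9 121.8] 0.75
side clamp [ 578.7 -149.2  104.7] 0.81
side paint_bottle [425.2 -62.9   1.7] 0.88
side water_jar [675.3 137.5  -6. ] 0.88
side bust [ 6.844e+02 -3.000e+01  3.000e-01] 0.74
```

```bash
python3 -c "
import cv2,numpy as np
a=cv2.imread('pics/top0.png');b=cv2.imread('pics/side0.png');cv2.imwrite('pics/both0.png',np.vstack([a,b])[:, :])
x=np.vstack([a,b]);cv2.imwrite('pics/both0.png',cv2.resize(x,(480,600)))"
```

```text
(no output)
```

View pics/top0.png

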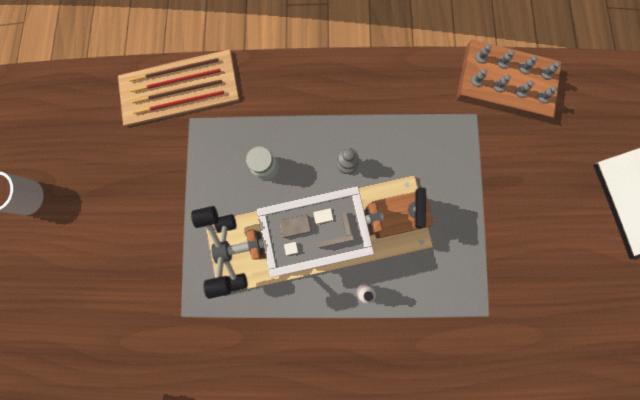

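View pics/side0.png

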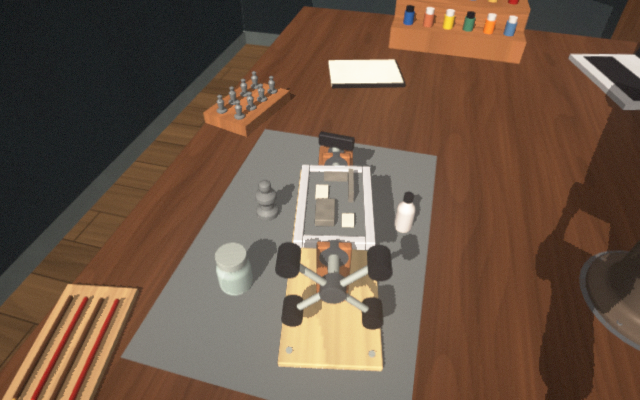

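The top view shows the cross handle at about (222,250) with its upper grips at (204,217) far and (217,288) near. The knob bar is at (421,208), the jar at (260,163), the bust at (347,160) and the bottle at (366,294). The side view agrees: hub at (333,288), knob at (337,142). Next I'll triangulate the grips and work out the first move.

```bash
cat >> h.py <<'E'
from scipy.spatial.transform import Rotation as R
A=np.array([500.4,187.7,120.]);C=np.array([580.2,-150.8,109.])
d=(A-C)[:2];yaw=np.arctan2(-d[0],d[1]);X=np.array([np.cos(yaw),np.sin(yaw),0]);Y=np.array([-X[1],X[0],0]);Z=np.array([0,0,1.])
def tool():
    s=ctrl.sense();q=s["tool_rot"];return s,R.from_quat([q[1],q[2],q[3],q[0]]).as_matrix()
def go(P):
    s,M=tool();return np.round(M.T@(np.array(P)-s["ee_pos"])/200,3)
def st(p=None):
    s,M=tool();e=s["ee_pos"]-A;return np.round([e@X,e@Y,e@Z],1)
E
python3 - <<'E'
from h import *
s,M=tool();print("yaw",yaw);print(M.round(3));
t=np.arctan2(M[1,2],M[0,2]);print("tool z heading",t,"stand y heading",yaw+np.pi/2)
print("stand pos",st())
# check the predicted grips against pictures: dark pixels there
for c in("top","side"):
    f=ctrl.grab_frame(c);im=np.array(f["pixels"])
    for a in(45,135,225,315):
        P=A+80*(np.cos(np.radians(a))*X+np.sin(np.radians(a))*Z);p=proj(f,P);u,v=np.round(p).astype(int);print(c,a,p.round(),im[v-3:v+4,u-3:u+4].mean().round())
    print(proj(f,C).round(), proj(f,A).round())
E
```

```text
yaw 0.2315187423134014
[[ 0.919 -0.     0.395]
 [-0.395  0.     0.919]
 [-0.    -1.     0.   ]]
tool z heading 1.164963389753649 stand y heading 1.8023150691082979
stand pos [-158.2  434.4  111.3]
top 45 [207. 217.] 45.0
top 135 [221. 287.] 48.0
top 225 [239. 281.] 47.0
top 315 [227. 223.] 49.0
[418. 205.] [224. 252.]
side 45 [288. 257.] 61.0
side 135 [379. 259.] 62.0
side 225 [371. 309.] 68.0
side 315 [292. 307.] 64.0
[333. 141.] [332. 285.]
```

```bash
python3 -m jog '[{"turn":-1},{"turn":-1},{"turn":-1},{"turn":-1},{"turn":-1},{"turn":-0.3},{}]' 0
python3 -c "
from h import *
s,M=tool();print(np.arctan2(M[1,2],M[0,2]),st(),go(A+110*X+112*Z))"
```

```text
1.1650617672661534 [-158.2  434.5  111.4] [ 2.37  -0.003 -0.948]validation failed for argument at $[0]...
```

```bash
python3 -m jog '[{"x":0,"y":0,"z":0,"turn":-1},{"x":0,"y":0,"z":0,"turn":-1},{"x":0,"y":0,"z":0,"turn":-1},{"x":0,"y":0,"z":0,"turn":-1},{"x":0,"y":0,"z":0,"turn":-1},{"x":0,"y":0,"z":0,"turn":-0.3},{"x":0,"y":0,"z":0,"turn":0}]' 0
python3 -c "
from h import *
s,M=tool();print(np.arctan2(M[1,2],M[0,2]),st(),go(A+110*X+112*Z))"
```

```text
clock: 1.68
ee_pos: [246.7, 574.2, 231.3]
tool_rot: [0.702, -0.702, -0.081, 0.081]
force: [0.4, -0.0, -0.9]
finger_gap: -0.2
1.7997328156817523 [-158.2  434.4  111.3] [ 1.347 -0.004 -2.169]
```

```bash
python3 -m jog '[{"x":0.168,"y":0,"z":-0.271,"turn":0},{"x":0.168,"y":0,"z":-0.271,"turn":0},{"x":0.168,"y":0,"z":-0.271,"turn":0},{"x":0.168,"y":0,"z":-0.271,"turn":0},{"x":0.168,"y":0,"z":-0.271,"turn":0},{"x":0.168,"y":0,"z":-0.271,"turn":0},{"x":0.168,"y":0,"z":-0.271,"turn":0},{"x":0.168,"y":0,"z":-0.271,"turn":0},{"x":0,"y":0,"z":0,"turn":0},{"x":0,"y":0,"z":0,"turn":0}]'
python3 -c "
from h import *
print(st(),go(A+110*X+45*Z))
f=ctrl.grab_frame('side');a=np.array(f['pixels'])[130:400,180:460]
f=ctrl.grab_frame('top');b=np.array(f['pixels'])[130:330,150:350]
cv2.imwrite('pics/c1.png',np.hstack([cv2.resize(a,(430,415)),cv2.resize(b,(360,415))]))"
```

```text
clock: 2.92
ee_pos: [599.9, 220.4, 230.9]
tool_rot: [0.703, -0.702, -0.08, 0.081]
force: [-0.7, -0.1, 0.2]
finger_gap: 0.0
[104.4   9.  110.9] [ 0.029  0.33  -0.045]
```

View pics/c1.png

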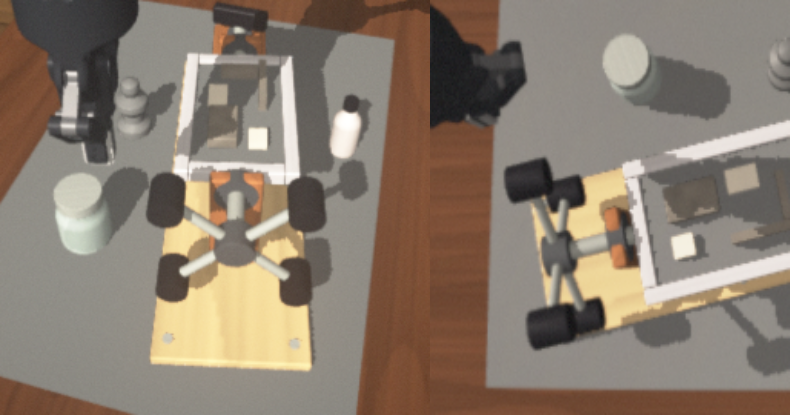

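```bash
python3 -m jog '[{"x":0,"y":0.165,"z":-0.02,"turn":0},{"x":0,"y":0.165,"z":0,"turn":0},{"x":-0.05,"y":0,"z":0,"turn":0},{"x":-0.05,"y":0,"z":0,"turn":0},{"x":-0.05,"y":0,"z":0,"turn":0},{"x":-0.04,"y":-0.02,"z":0,"turn":0},{"x":-0.04,"y":-0.02,"z":0,"turn":0},{"x":-0.04,"y":-0.02,"z":0,"turn":0}]'
python3 -c "
from h import *
print(st(),ctrl.sense()['force']@np.c_[X,Y,Z])"
```

```text
clock: 4.03
ee_pos: [559.9, 208.5, 186.8]
tool_rot: [0.705, -0.7, -0.092, 0.07]
force: [13.5, 4.4, 8.5]
finger_gap: -0.3
[62.7  6.5 66.8] [14.0922446   1.15480308  8.4840143 ]
```

```bash
python3 -m jog '[{"x":0,"y":0,"z":0,"turn":0},{"x":0,"y":0,"z":0,"turn":0}]'
python3 -c "
from h import *
print(st(),ctrl.sense()['force']@np.c_[X,Y,Z])
f=ctrl.grab_frame('side');a=np.array(f['pixels'])[130:400,180:460]
f=ctrl.grab_frame('top');b=np.array(f['pixels'])[130:330,150:350]
cv2.imwrite('pics/c2.png',np.hstack([cv2.resize(a,(430,415)),cv2.resize(b,(360,415))]))"
```

```text
clock: 4.28
ee_pos: [559.4, 208.3, 187.0]
tool_rot: [0.705, -0.7, -0.092, 0.07]
force: [10.9, 4.2, 7.5]
finger_gap: -0.3
[62.2  6.5 67. ] [11.52399065  1.58559049  7.49068385]
```

View pics/c2.png

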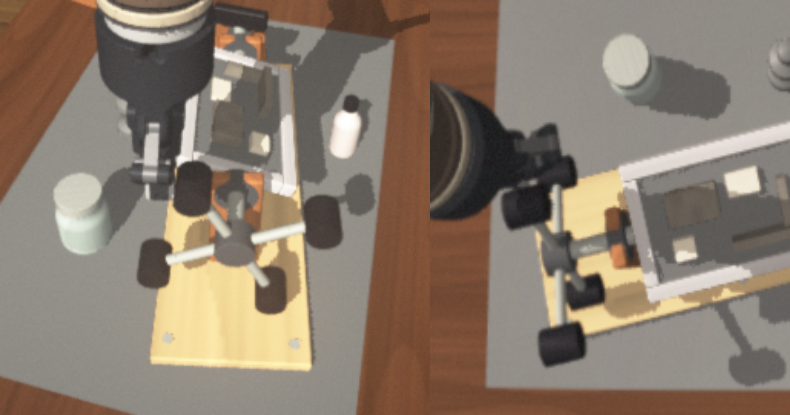

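```bash
python3 -m jog '[{"x":0,"y":0.05,"z":0,"turn":0},{"x":0,"y":0.05,"z":0,"turn":0},{"x":-0.03,"y":0,"z":0,"turn":0},{"x":-0.03,"y":0,"z":0,"turn":0},{"x":-0.03,"y":0,"z":0,"turn":0},{"x":0,"y":0,"z":0,"turn":0}]'
python3 -c "
from h import *
print(st(),ctrl.sense()['force']@np.c_[X,Y,Z])"
```

```text
clock: 5.12
ee_pos: [537.3, 202.3, 164.1]
tool_rot: [0.703, -0.701, -0.087, 0.075]
force: [4.2, 1.1, 5.1]
finger_gap: 0.0
[39.3  5.7 44.1] [4.37353219 0.13887606 5.13908967]
```

```bash
python3 -m jog '[{"x":-0.03,"y":-0.03,"z":0,"turn":0},{"x":-0.03,"y":-0.03,"z":0,"turn":0},{"x":-0.03,"y":-0.02,"z":0,"turn":0},{"x":0,"y":0,"z":0,"turn":0}]'
python3 -c "
from h import *
print(st(),ctrl.sense()['force']@np.c_[X,Y,Z])
f=ctrl.grab_frame('side');a=np.array(f['pixels'])[130:400,180:460]
f=ctrl.grab_frame('top');b=np.array(f['pixels'])[130:330,150:350]
cv2.imwrite('pics/c3.png',np.hstack([cv2.resize(a,(430,415)),cv2.resize(b,(360,415))]))"
```

```text
clock: 5.62
ee_pos: [512.5, 196.0, 173.5]
tool_rot: [-0.702, 0.702, 0.081, -0.082]
force: [0.8, 0.4, 0.0]
finger_gap: -0.0
[13.7  5.3 53.5] [0.83777678 0.23795606 0.01491646]
```

View pics/c3.png

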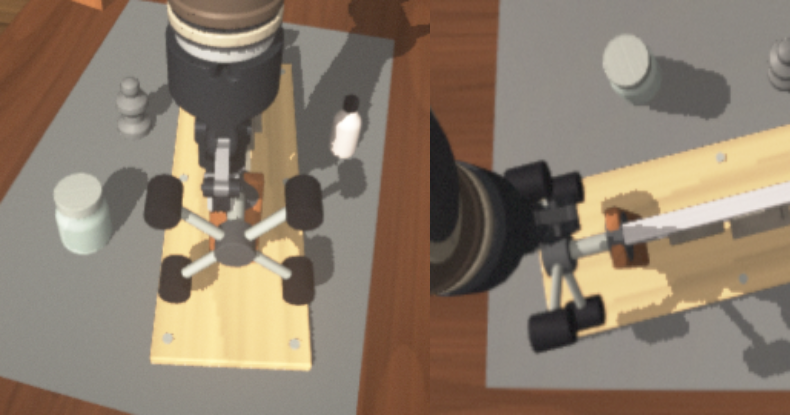

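Snapped to the quarter turn: the grips form an X again and the panel is vertical. Now I'll lift out, give it time to rest, and go behind the next grip.

```bash
python3 -m jog '[{"x":0,"y":-0.15,"z":0,"turn":0},{"x":0,"y":-0.15,"z":0,"turn":0},{"x":0,"y":0,"z":0,"turn":0},{"x":0,"y":0,"z":0,"turn":0},{"x":0.16,"y":0,"z":0,"turn":0},{"x":0.16,"y":0,"z":0,"turn":0},{"x":0.16,"y":0,"z":0,"turn":0},{"x":0,"y":0,"z":0,"turn":0}]'
python3 -c "
from h import *
print(st(),ctrl.sense()['force']@np.c_[X,Y,Z],go(A+108*X+4*Y+42*Z))"
```

```text
clock: 6.72
ee_pos: [607.4, 217.9, 230.6]
tool_rot: [-0.702, 0.703, 0.08, -0.082]
force: [-0.7, -0.5, 1.0]
finger_gap: -0.1
[111.1   4.9 110.6] [-0.82170285 -0.31959597  0.95424618] [-0.015  0.343 -0.004]
```

```bash
python3 -m jog '[{"x":0,"y":0.17,"z":0,"turn":0},{"x":0,"y":0.17,"z":0,"turn":0},{"x":-0.06,"y":0,"z":0,"turn":0},{"x":-0.06,"y":0,"z":0,"turn":0},{"x":-0.04,"y":0.01,"z":0,"turn":0},{"x":-0.04,"y":0.01,"z":0,"turn":0},{"x":-0.04,"y":0.01,"z":0,"turn":0},{"x":-0.04,"y":0.01,"z":0,"turn":0},{"x":0,"y":0,"z":0,"turn":0}]'
python3 -c "
from h import *
print(st(),ctrl.sense()['force']@np.c_[X,Y,Z])"
```

```text
clock: 7.85
ee_pos: [571.4, 210.2, 172.2]
tool_rot: [0.705, -0.7, -0.098, 0.064]
force: [18.5, 4.4, 13.2]
finger_gap: 0.2
[74.3  5.6 52.2] [18.99695066  0.0327458  13.17463805]
```

```bash
python3 -m jog '[{"x":0.1,"y":0,"z":0,"turn":0},{"x":0.07,"y":0.06,"z":0,"turn":0},{"x":0,"y":0.06,"z":0,"turn":0},{"x":0,"y":0.02,"z":0,"turn":0}]'
python3 -c "
from h import *
print(st(),ctrl.sense()['force']@np.c_[X,Y,Z])"
```

```text
clock: 8.35
ee_pos: [584.0, 212.7, 128.4]
tool_rot: [-0.702, 0.703, 0.08, -0.082]
force: [0.5, 0.2, -0.0]
finger_gap: -0.3
[87.1  5.1  8.4] [ 0.55857396  0.08704176 -0.03312508]
```

```bash
python3 -m jog '[{"x":0,"y":-0.05,"z":0,"turn":0},{"x":-0.04,"y":-0.03,"z":0,"turn":0},{"x":-0.04,"y":-0.035,"z":0,"turn":0},{"x":-0.04,"y":-0.03,"z":0,"turn":0},{"x":-0.04,"y":-0.03,"z":0,"turn":0},{"x":-0.04,"y":-0.02,"z":0,"turn":0},{"x":0,"y":0,"z":0,"turn":0}]'
python3 -c "
from h import *
print(st(),ctrl.sense()['force']@np.c_[X,Y,Z])"
```

```text
clock: 9.22
ee_pos: [549.5, 205.2, 171.5]
tool_rot: [0.703, -0.702, -0.085, 0.078]
force: [5.4, 2.9, 1.3]
finger_gap: -0.1
[51.8  5.7 51.5] [5.93426904 1.57689419 1.28509927]
```

```bash
python3 -m jog '[{"x":-0.035,"y":-0.01,"z":0,"turn":0},{"x":-0.035,"y":-0.01,"z":0,"turn":0},{"x":-0.035,"y":0,"z":0,"turn":0},{"x":-0.035,"y":0,"z":0,"turn":0},{"x":-0.03,"y":0,"z":0,"turn":0},{"x":0,"y":0,"z":0,"turn":0},{"x":0,"y":0,"z":0,"turn":0}]'
python3 -c "
from h import *
print(st(),ctrl.sense()['force']@np.c_[X,Y,Z])
f=ctrl.grab_frame('side');a=np.array(f['pixels'])[130:400,180:460]
f=ctrl.grab_frame('top');b=np.array(f['pixels'])[130:330,150:350]
cv2.imwrite('pics/c4.png',np.hstack([cv2.resize(a,(430,415)),cv2.resize(b,(360,415))]))"
```

```text
clock: 10.1
ee_pos: [512.9, 196.0, 171.7]
tool_rot: [-0.702, 0.703, 0.081, -0.082]
force: [0.5, 0.1, 0.2]
finger_gap: 0.3
[14.   5.2 51.7] [ 0.53792903 -0.07367129  0.23663644]
```

View pics/c4.png

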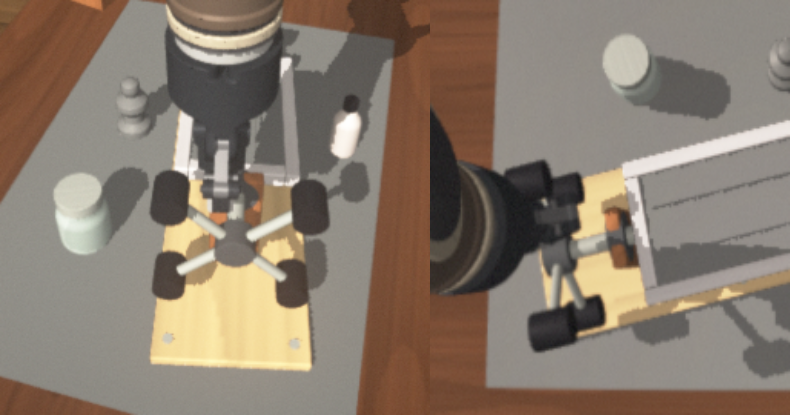

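```bash
python3 -m jog '[{"x":0,"y":-0.15,"z":0,"turn":0},{"x":0,"y":-0.15,"z":0,"turn":0},{"x":0,"y":-0.15,"z":0,"turn":0},{"x":0,"y":0,"z":0,"turn":0},{"x":0,"y":0,"z":0,"turn":0}]' 1
python3 - <<'E'
from h import *
print(st(),ctrl.sense()['joint_pos'].round(2))
def ray(f,u,v):
    K=np.array(f["camera_matrix"]);E=np.array(f["extrinsics"])
    p=cv2.undistortPoints(np.array([[[u,v]]],float),K,np.array([f["k1"],0,0,0,0.]))[0,0]
    return E[:3,3],E[:3,:3]@np.array([p[0],p[1],1])
def onz(f,u,v,z):
    o,d=ray(f,u,v);return o+d*(z-o[2])/d[2]
for c in("top","side"):
    f=ctrl.grab_frame(c);im=np.array(f["pixels"])
    for n in("clamp","axle"):
      for r in ctrl.place_of(n,c)[:1]:print(c,n,np.round(r["location"],1),round(r["p"],2))
    u,v=proj(f,C).astype(int)
    g=im[v-30:v+30,u-30:u+30].max(2)<35
    n,l,sx,ce=cv2.connectedComponentsWithStats(g.astype(np.uint8));k=1+sx[1:,4].argmax()
    ys,xs=np.nonzero(l==k);pts=np.c_[xs+u-30,ys+v-30].astype(np.float32)
    W=np.array([onz(f,a,b,118 if c=="top" else 110)[:2] for a,b in pts]);m,_,V=np.linalg.svd(W-W.mean(0),full_matrices=False);
    t=np.arctan2(V[0,1],V[0,0]) if False else np.arctan2(_ [0],1)*0
    d=V[0]*np.sign(V[0,0]);q=(W-W.mean(0))@d
    print(c,"n",len(W),"centre",W.mean(0).round(1),"heading",np.arctan2(d[1],d[0]).round(3),"len",np.ptp(q).round(1),"wid",np.ptp((W-W.mean(0))@[-d[1],d[0]]).round(1),"yaw",yaw)
f=ctrl.grab_frame('side');a=np.array(f['pixels'])[100:300,220:480]
f=ctrl.grab_frame('top');b=np.array(f['pixels'])[160:260,340:460]
cv2.imwrite('pics/c5.png',np.hstack([cv2.resize(a,(430,400)),cv2.resize(b,(370,400))]))
E
```

```text
clock: 10.82
ee_pos: [512.9, 196.0, 261.2]
tool_rot: [-0.702, 0.703, 0.081, -0.082]
force: [-0.6, -0.0, -1.2]
finger_gap: 85.3
[ 14.1   5.2 141.2] [ 0.29  0.14  1.78 -0.    1.23 -1.52]
top clamp [ 579.  -152.9  108.7] 0.93
top axle [500.9 191.2 122.4] 0.84Traceback (most recent call last):
  File "<stdin>", line 15, in <module>
ValueError: attempt to get argmax of an empty sequence
```

```bash
cat > k.py <<'E'
from h import *
def onz(f,P,z):
    K=np.array(f["camera_matrix"]);E=np.array(f["extrinsics"])
    p=cv2.undistortPoints(np.array(P,float)[:,None],K,np.array([f["k1"],0,0,0,0.]))[:,0]
    d=np.c_[p,np.ones(len(p))]@E[:3,:3].T;o=E[:3,3];return (o+d*((z-o[2])/d[:,2])[:,None])[:,:2]
for c,(u0,u1,v0,v1) in dict(top=(408,432,178,236),side=(308,362,125,157)).items():
    f=ctrl.grab_frame(c);im=np.array(f["pixels"])
    g=np.zeros(im.shape[:2],bool);g[v0:v1,u0:u1]=im[v0:v1,u0:u1].max(2)<55
    v,u=np.nonzero(g);
    if len(u)<20: print(c,len(u),im[v0:v1,u0:u1].max(2).min());continue
    W=onz(f,np.c_[u,v],122 if c=="top" else 112);V=np.linalg.svd(W-W.mean(0),full_matrices=False)[2];d=V[0]*np.sign(V[0,0]);q=W-W.mean(0)
    print(c,len(u),"centre",W.mean(0).round(1),"heading",np.arctan2(d[1],d[0]).round(3),"len",np.ptp(q@d).round(1),"wid",np.ptp(q@[-d[1],d[0]]).round(1))
    print([ (n,[ (np.round(r["location"],1).tolist(),round(r["p"],2)) for r in ctrl.place_of(n,c)[:1]]) for n in("clamp","axle")])
    im[g]=im[g]//2+np.array([0,100,0],np.uint8) if 0 else im[g]
    cv2.imwrite(f"pics/k_{c}.png",cv2.resize(im[v0-20:v1+60,u0-60:u1+40],(400,400)))
print("yaw",yaw)
cv2.imwrite("pics/k.png",np.hstack([cv2.imread("pics/k_top.png"),cv2.imread("pics/k_side.png")]))
E
python3 k.py
```

```text
top 324 centre [ 574.4 -151.5] heading -0.054 len 67.9 wid 17.2
[('clamp', [([577.9, -155.0, 104.6], 0.85)]), ('axle', [([499.3, 189.0, 119.7], 0.98)])]
side 86 centre [ 572.7 -156.5] heading 0.203 len 95.2 wid 103.3
[('clamp', [([577.9, -152.1, 110.0], 0.84)]), ('axle', [([500.4, 189.5, 116.4], 0.93)])]
yaw 0.2315187423134014
```

View pics/k.png

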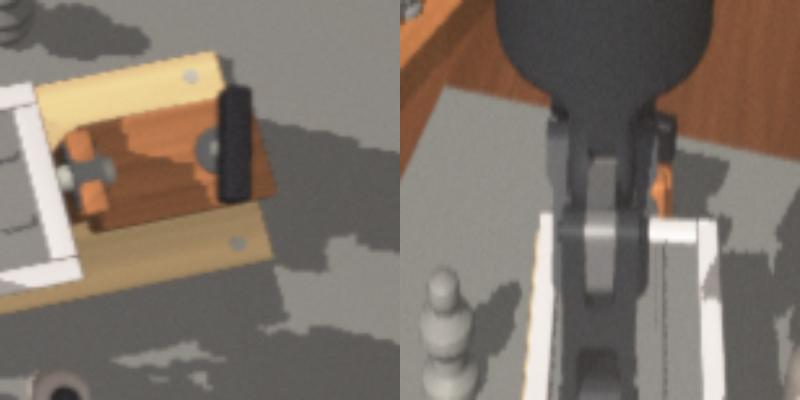

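```bash
python3 -m jog '[{"x":0,"y":0,"z":-0.2,"turn":0},{"x":0,"y":0,"z":-0.2,"turn":0},{"x":0,"y":0,"z":-0.2,"turn":0},{"x":0,"y":0,"z":-0.2,"turn":0.8},{"x":0,"y":0,"z":-0.2,"turn":0.8},{"x":0,"y":0,"z":-0.2,"turn":0.8},{"x":0,"y":0,"z":0,"turn":0},{"x":0,"y":0,"z":0,"turn":0}]' 1
python3 -c "
from h import *
s,M=tool();print(np.arctan2(M[1,2],M[0,2]),s['ee_pos'],s['joint_pos'].round(2),go([577.5,-152.5,200]))"
```

```text
clock: 12.28
ee_pos: [556.8, -38.9, 262.2]
tool_rot: [0.707, -0.707, 0.02, -0.02]
force: [-0.4, -0.2, 0.7]
finger_gap: 85.6
1.5131574302393744 [556.78585687 -38.87455946 262.17751133] [-0.15  0.15  1.76  0.    1.23 -1.66] [ 0.136  0.31  -0.561]
```

```bash
python3 -m jog '[{"x":0.045,"y":0,"z":-0.19,"turn":0},{"x":0.045,"y":0,"z":-0.19,"turn":0},{"x":0.045,"y":0,"z":-0.18,"turn":0},{"x":0,"y":0.15,"z":0,"turn":0},{"x":0,"y":0.15,"z":0,"turn":0},{"x":0,"y":0,"z":0,"turn":0},{"x":0,"y":0,"z":0,"turn":0}]' 1
python3 -c "
from h import *
s,M=tool();print(np.arctan2(M[1,2],M[0,2]),s['ee_pos'],go([577.5,-152.5,95]))
f=ctrl.grab_frame('side');a=np.array(f['pixels'])[60:260,220:480]
f=ctrl.grab_frame('top');b=np.array(f['pixels'])[120:280,320:500]
cv2.imwrite('pics/c6.png',np.hstack([cv2.resize(a,(430,400)),cv2.resize(b,(370,400))]))"
```

```text
clock: 13.15
ee_pos: [578.2, -151.8, 203.3]
tool_rot: [-0.707, 0.707, -0.019, 0.02]
force: [0.1, 0.1, 0.3]
finger_gap: 85.5
1.5145679667029959 [ 578.19422824 -151.80781342  203.302557  ] [-0.004  0.542 -0.004]
```

View pics/c6.png

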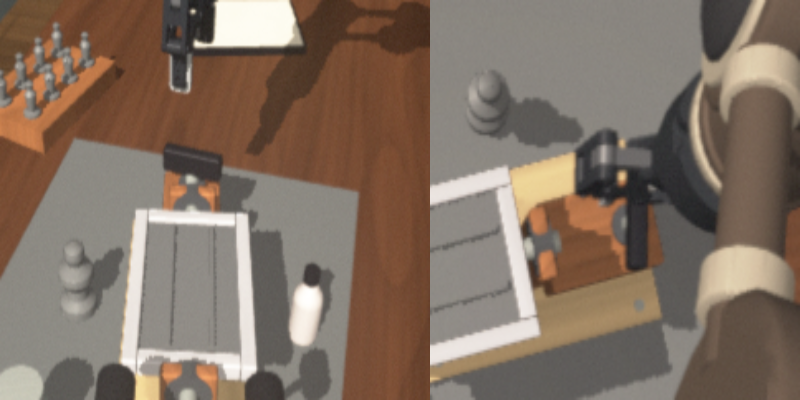

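```bash
python3 -m jog '[{"x":0,"y":0.2,"z":0,"turn":0},{"x":0,"y":0.2,"z":0,"turn":0},{"x":0,"y":0.13,"z":0,"turn":0},{"x":0,"y":0,"z":0,"turn":0},{"x":0,"y":0,"z":0,"turn":0}]' 1
python3 -m jog '[{"x":0,"y":0,"z":0,"turn":0},{"x":0,"y":0,"z":0,"turn":0},{"x":0,"y":0,"z":0,"turn":0},{"x":0,"y":0,"z":0,"turn":0},{"x":0,"y":0,"z":0,"turn":0},{"x":0,"y":0,"z":0,"turn":0},{"x":0,"y":0,"z":0,"turn":0},{"x":0,"y":0,"z":0,"turn":0}]' 0 50
python3 -c "
from h import *
s=ctrl.sense();print(s['ft_torque'],s['joint_pos'].round(2))"
```

```text
clock: 13.88
ee_pos: [579.0, -153.0, 98.3]
tool_rot: [-0.706, 0.707, -0.019, 0.022]
force: [0.3, 0.2, -0.2]
finger_gap: 85.7
clock: 14.88
ee_pos: [577.4, -154.6, 96.9]
tool_rot: [-0.706, 0.708, -0.02, 0.02]
force: [-1.9, -3.9, 2.2]
finger_gap: 14.3
[-0.68795826  0.18023843  0.08913896] [-0.33  0.41  1.79 -0.    0.94 -1.84]
```

```bash
python3 -m jog '[{"x":0,"y":0,"z":0,"turn":1},{"x":0,"y":0,"z":0,"turn":1},{"x":0,"y":0,"z":0,"turn":1},{"x":0,"y":0,"z":0,"turn":1},{"x":0,"y":0,"z":0,"turn":1},{"x":0,"y":0,"z":0,"turn":1},{"x":0,"y":0,"z":0,"turn":1},{"x":0,"y":0,"z":0,"turn":1}]'
python3 -c "
from h import *
s,M=tool();print(np.arctan2(M[1,2],M[0,2]),s['ft_torque'])"
python3 -m jog '[{"x":0,"y":0,"z":0,"turn":1},{"x":0,"y":0,"z":0,"turn":1},{"x":0,"y":0,"z":0,"turn":1},{"x":0,"y":0,"z":0,"turn":1},{"x":0,"y":0,"z":0,"turn":1},{"x":0,"y":0,"z":0,"turn":1},{"x":0,"y":0,"z":0,"turn":0},{"x":0,"y":0,"z":0,"turn":0}]'
python3 -c "
from h import *
s,M=tool();print(np.arctan2(M[1,2],M[0,2]),s['ft_torque'])"
```

```text
clock: 15.88
ee_pos: [576.7, -156.0, 96.9]
tool_rot: [-0.615, 0.619, -0.345, 0.346]
force: [-3.8, -8.9, 2.5]
finger_gap: 13.8
0.5509462600908054 [-1.193839    0.49298564  0.11528634]
clock: 16.88
ee_pos: [575.5, -156.3, 96.9]
tool_rot: [-0.455, 0.459, -0.539, 0.54]
force: [-6.9, -8.7, 4.3]
finger_gap: 13.7
-0.1656492174220528 [-1.41081671  0.86972303 -0.071195  ]
```

```bash
python3 -m jog '[{"x":0,"y":0,"z":0,"turn":1},{"x":0,"y":0,"z":0,"turn":0.8},{"x":0,"y":0,"z":0,"turn":0.5},{"x":0,"y":0,"z":0,"turn":0},{"x":0,"y":0,"z":0,"turn":0}]'
python3 -c "
from h import *
s,M=tool();print(np.arctan2(M[1,2],M[0,2]),s['ft_torque'])"
```

```text
clock: 17.5
ee_pos: [575.0, -156.2, 96.9]
tool_rot: [-0.377, 0.382, -0.596, 0.598]
force: [-6.8, -8.9, 4.9]
finger_gap: 14.0
-0.4381946995637187 [-1.31006522  0.9848981   0.62180582]
```

```bash
python3 -m jog '[{"x":0,"y":0,"z":0,"turn":0},{"x":0,"y":0,"z":0,"turn":0},{"x":0,"y":0,"z":0,"turn":0},{"x":0,"y":0,"z":0,"turn":0},{"x":0,"y":0,"z":0,"turn":0},{"x":0,"y":-0.2,"z":0,"turn":0},{"x":0,"y":-0.25,"z":0,"turn":0},{"x":0,"y":-0.25,"z":0,"turn":0}]' 1
python3 -m jog '[{"x":0.25,"y":0,"z":0,"turn":0},{"x":0.25,"y":0,"z":0,"turn":0},{"x":0.25,"y":0,"z":0,"turn":0},{"x":0.25,"y":0,"z":0,"turn":0},{"x":0,"y":0,"z":0,"turn":0},{"x":0,"y":0,"z":0,"turn":0}]'
python3 k.py | head -3
python3 -c "
from h import *
a=[]
for c in('top','side'):
    f=ctrl.grab_frame(c);a.append(cv2.resize(np.array(f['pixels'])[90:350,160:480],(400,325)))
    for n in('paint_bottle','water_jar','bust'):
        for r in ctrl.place_of(n,c)[:1]: print(c,n,np.round(r['location'],1),round(r['p'],2))
cv2.imwrite('pics/c7.png',np.hstack(a))"
```

```text
clock: 18.5
ee_pos: [577.1, -152.4, 237.4]
tool_rot: [0.378, -0.378, 0.598, -0.597]
force: [0.6, -0.7, -0.2]
finger_gap: 85.5
clock: 19.25
ee_pos: [491.6, -332.9, 236.1]
tool_rot: [0.378, -0.378, 0.598, -0.598]
force: [-1.0, 0.3, -0.3]
finger_gap: 85.2
top 245 centre [ 573.9 -150.1] heading 1.111 len 49.2 wid 19.0
[('clamp', [([581.4, -154.2, 105.0], 0.82)]), ('axle', [([500.9, 189.1, 120.9], 0.71)])]
side 108 centre [ 567.3 -150. ] heading 1.222 len 70.0 wid 23.0
top paint_bottle [421.4 -62.2  -3.2] 0.61
top water_jar [675.2 139.4   1.7] 0.72
top bust [ 6.831e+02 -2.870e+01 -4.000e-01] 0.76
side paint_bottle [422.2 -64.6   4. ] 0.81
side water_jar [674.5 138.6  -5.3] 0.72
side bust [687.  -32.9   2. ] 0.82
```

View pics/c7.png

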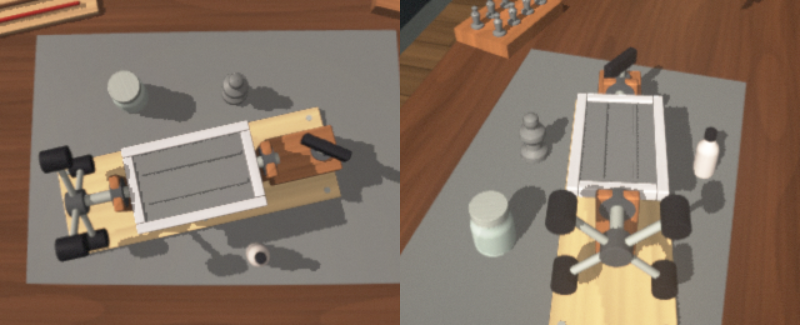

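```bash
sed -i 's/top=(408,432,178,236)/top=(390,450,180,232)/' k.py; python3 k.py | head -1; python3 k.py|head -1
```

```text
top 376 centre [ 572.9 -152.7] heading 1.181 len 69.7 wid 18.1
top 377 centre [ 573.  -152.6] heading 1.179 len 69.7 wid 18.2
```

```bash
python3 -c "
from plant import ctrl
print(ctrl.finish_job())"
```

```text
the job is handed in; nothing more can be done
None
```

I turned the frame half a turn in two clicks and turned the clamp knob clockwise to its stop. I handed the job in at about 20 s with no verdict reported.

**Turning:** I pushed the upper far grip with the shut fingers, lifted clear at the quarter turn, then pushed the next grip to the half turn. The first push at that second grip stuck on friction at about 19 N sideways and 13 N upwards, so I backed off and pushed again from lower along the arc.

**Clamping:** I gripped the knob and turned it about 1.95 rad. The wrist torque rose by about 0.7 N m, which I took as the stop. I then let go and moved clear.

**Last checks:**
- **Panel:** it lies level with its underside up, and the handle's grips stand in the usual X, so it looks seated at the second click. I judged this by eye and did not measure the drum angle.
- **Knob:** measured from the top picture it stands at about 2.19 rad, against a stop at 2.2. The side camera's reading of the bar was too rough to confirm this.
- **Bottle, jar and bust:** all upright and within about 5 mm of where they started, which is about as close as the networks can tell.

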